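# Set up the fold-down study desk and lay out the fossil bones

## Task

Get the fold-down study desk ready: pull both slide-out supports of the cabinet fully out, and only then lower the drop-front flap level onto them. Then lay every limb bone there is on the lowered flap, each lying on the flap itself and not on another bone, and set the lamp's dimmer lever to 60 degrees from its off stop, at the long white mark. Leave the ammonite, jars, tools and other things where they are, with the jars and the glass cup standing.

Things in the scene. Friction and masses are not known exactly. Their poses are not given: they have to be found in the camera images.
- cabinet: grey steel study cabinet fixed on the table, 190 mm deep, 400 wide, 235 high; origin at the bottom middle of its front face; x points into the cabinet (away from the robot), y to the left, z up. A lamp bar 300 mm above the table runs over the rear of its top. Its top begins 60 mm behind the front face, leaving an open slot behind the flap
- flap (a joint): drop-front flap, board 14 mm thick, 360 wide, 190 long, hinged on the cabinet's front face 85 mm above the table: 0 = closed (upright, against the face), grows as it comes down towards the robot, 1.571 = level, its inner face then the top, 85 mm up. A stiff hinge holds it where it is left (3.5 N at the edge moves it). The supports stop it at level when they are out; without them it goes past it
- flap_edge (a point): middle of the flap's free edge (half-way through the thickness); when closed this is its top edge, 275 mm above the table and 40 mm above the cabinet's top. The point's z runs from hinge to free edge, y to the left, x out of the inner face
- flap_mid (a point): centre of the flap's inner face, 95 mm from the hinge; axes as for flap_edge (once the flap is level, x points up and z towards the robot)
- support_left (a joint): left slide-out flap support (wooden bar 24 mm wide, 26 high, 58 mm above the table at its centre, 150 mm left of the cabinet's middle): metres pulled out towards the robot along the cabinet's -x, 0 = in, 0.13 = at its stop; drags with about 2.5 N
- support_left_knob (a point): centre of the round steel pull knob on the front end of the left support: 28 mm diameter, 28 mm long (its axis runs along the slide), 78 mm in front of the cabinet's face when the support is in, 58 mm above the table
- support_right (a joint): right slide-out flap support, 150 mm right of the cabinet's middle; as the left one
- support_right_knob (a point): centre of the right support's pull knob; as the left one
- dimmer: grey housing of the lamp's dimmer, fixed on the table, 130 x 75 x 45 mm, origin at the middle of its underside; x = the direction in which the lever moves as the lamp gets brighter, z up. A dark dial disc stands along its left side with small grey ticks and one long white mark at 60 degrees from the off stop
- lamp_lever (a joint): angle of the dimmer lever from its off stop: at 0 it leans 45 degrees towards the housing's -x, at 0.785 it is upright, at 1.571 (its other stop) it leans 45 degrees to +x; 60 degrees is 1.047. It pivots 50 mm above the table over the housing's origin and stays where it is left (about 1 N at the knob moves it)
- lever_knob (a point): centre of the black ball knob, 30 mm diameter, at the top of the lever, 100 mm from the pivot
- bone1_mid (a point): centre (half-way up, 16 mm above what it lies on) of a beige fossil limb bone 110 mm long, 52 mm wide over its knuckled ends and 32 mm high there; its shaft is 21 mm wide and 22 mm high (from 5 to 27 mm above what it lies on); x runs along the bone, z up; about 0.12 kg; may be absent
- bone2_mid (a point): centre (half-way up, 16 mm above what it lies on) of a beige fossil limb bone 110 mm long, 52 mm wide over its knuckled ends and 32 mm high there; its shaft is 21 mm wide and 22 mm high (from 5 to 27 mm above what it lies on); x runs along the bone, z up; about 0.12 kg; may be absent
- bone3_mid (a point): centre (half-way up, 16 mm above what it lies on) of a beige fossil limb bone 126 mm long, 52 mm wide over its knuckled ends and 32 mm high there; its shaft is 21 mm wide and 22 mm high (from 5 to 27 mm above what it lies on); x runs along the bone, z up; about 0.12 kg; may be absent
- bone4_mid (a point): centre (half-way up, 16 mm above what it lies on) of a beige fossil limb bone 126 mm long, 52 mm wide over its knuckled ends and 32 mm high there; its shaft is 21 mm wide and 22 mm high (from 5 to 27 mm above what it lies on); x runs along the bone, z up; about 0.12 kg; may be absent
- ammonite: round flat fossil, 72 mm across, 27 high, lying beside the bones; not one of them
- jar_a: amber glass jar with a dark lid, 58 mm across, 85 high; origin at its underside
- jar_b: amber glass jar with a dark lid, 58 mm across, 95 high; origin at its underside
- brush: dusting brush, 170 mm long
- caliper: steel caliper lying flat, 170 mm long, 60 mm jaws
- card_tray: empty open card tray, 110 x 90 x 30 mm
- beaker: glass cup, 72 mm across, 90 high; origin at its underside
Mind the look-alikes: they are no part of the job. Leave any purple look-alike of the part that bears bone1_mid alone. What is shaped like the part that bears bone4_mid but orange is not meant.

How it is judged:
On the way, in this order (a step that is already met when the one before it is completed fails the run):
1. both supports are pulled out while the flap is still up (value of joint each of support_left, support_right above 0.118 m and value of joint flap below 0.8 rad), for 0.2 s.
2. the flap is down, level on both supports (value of joint each of support_left, support_right above 0.118 m and value of joint flap between 1.5 and 1.64 rad), for 0.3 s.
At the end, for the whole second after the job is handed in: Both supports are out to within 12 mm of their stops, the flap is level on them (within 4 degrees), every bone present lies directly on the flap (its centre inside the flap's outline, not on another bone), and the lever stands at 60 degrees, give or take 5.7 (all of step 2 and x of bone1_mid in the frame of flap_mid between 0.008 and 0.03 m and y of bone1_mid in the frame of flap_mid between -0.175 and 0.175 m and z of bone1_mid in the frame of flap_mid between -0.09 and 0.09 m and x of bone2_mid in the frame of flap_mid between 0.008 and 0.03 m and y of bone2_mid in the frame of flap_mid between -0.175 and 0.175 m and z of bone2_mid in the frame of flap_mid between -0.09 and 0.09 m and x of bone3_mid in the frame of flap_mid between 0.008 and 0.03 m and y of bone3_mid in the frame of flap_mid between -0.175 and 0.175 m and z of bone3_mid in the frame of flap_mid between -0.09 and 0.09 m and x of bone4_mid in the frame of flap_mid between 0.008 and 0.03 m and y of bone4_mid in the frame of flap_mid between -0.175 and 0.175 m and z of bone4_mid in the frame of flap_mid between -0.09 and 0.09 m and value of joint lamp_lever between 0.947 and 1.147 rad); the robot touches nothing.
It fails at once if the flap is lowered past 60 degrees while a support is not out (value of joint flap above 1.05 rad and value of joint any of support_left, support_right below 0.1 m).
It fails at once if a bystander is moved more than 6 cm (distance of any of ammonite, jar_a, jar_b, brush, caliper, card_tray, beaker from where it was at the start of the episode above 0.06 m).
It fails at once if a jar or the glass cup is knocked over (angle between any of jar_a, jar_b, beaker's own z axis and vertical above 0.6 rad).
Of bone1, bone2, bone3, bone4 only 2 to 4 are there at a start; the rules pass over those that are not, and their reading is None.
At some moment in a run one of bone1, bone2, bone3, bone4 may be knocked a few centimetres aside while the robot is not near it.
Once in a run the grip may slacken for a moment while it holds something.
It also fails if it takes over 210 s, if anything falls off the work surface, if the arm or the gripper's body presses on something with over 40 N, if the wrist force passes 120 N, or if a joint passes its speed limit or range.

## Robot

A 7-joint arm with a two-finger parallel gripper is mounted at the origin on the work surface. World frame = base frame: x ahead of the robot, y to its left, z up, the work surface at z = 0. Lengths are in m, angles in rad, forces in N, time in s.
With the tool pointing down it reaches from about 0.4 to 0.9 m from the base axis. Payload 5.5 kg.
Tool frame: the origin (TCP) lies between the finger pads; the fingertips stand 25 mm ahead of it and the grasp point (between the pads) lies 6 mm ahead of it (ctrl.tcp_to_tips is the z of the fingertips in the tool frame, in m); z points along the fingers, y is the line along which they close (so a half turn about z gives the same grasp; the last joint's range is limited). The gripper opens to 85 mm and grips with 20 to 120 N. Pads are 22 mm wide; open, the fingers measure 114 mm over their backs; the gripper's body (76 mm by 85 mm) begins 54 mm behind the grasp point. The pads swing forward as they close: fully open they stand 13 mm farther back than shut.
Start: joints at [-0.922, 0.501, -0.427, 1.55, 0.221, 1.138, -0.21], TCP at [0.245, 0.602, 0.256] pointing down, gripper open.
Joint ranges: [-2.88, 2.88], [-0.31, 2.03], [-1.54, 1.56], [0.2, 2.42], [-1.41, 4.55], [0.19, 2.02], [-2.57, 2.57]. Speed limits (rad/s): [2.57, 2.57, 3.14, 3.14, 3.14, 3.14, 3.14].

## Interface

Orientations are given as a unit quaternion [x, y, z, w].
In Python, from station import ctrl gives the robot as it stands.
- The arm moves only by the tool send_rows, never from a script. Its arguments are lists of equal length, an entry for each row: "jaw": the opening, from -1 (shut) to 1 (fully open); "dp": the shift along the tool's x, y, z in m, a list of three; "delta_rot": the turn, a rotation vector about the tool's x, y, z in degrees, a list of three. In form: {"jaw": [jaw, ...], "dp": [[x, y, z], ...], "delta_rot": [[wx, wy, wz], ...]}. A call has exactly 10 rows; each row shifts and turns the commanded pose from where the row before left it, along the tool's axes as they then stand; what a row does not reach is not made up. A row lasts 1/12 s, in which the tool goes at most 41.7 mm and 7.16 degrees, less where a joint would pass 70% of its speed; a pose out of reach is approached as far as the arm can. A call with a gripper value outside its range is refused whole. The fingers move at their own pace and stop on an object; "grip_force" is the grip in N (left out, the last holds). Time passes only in rows, so rows that do not move let the fingers close, or fill a call up. It gives the time, the measured TCP pose, the force, the opening and the grip force at its end, in the units of the state.
- ctrl.sense(): the state, without advancing time (a new reading comes with each control period).
- ctrl.get_image(name): name is "scene" or "top" or "wrist"; returns a dict with "frame" (384x512x3 uint8, blue, green, red), "fov_y" (degrees; the focal length in pixels is half the picture's height over the tangent of half this angle, whatever the lens; pixels are square), "cx", "cy" (the principal point, pixels), "pose" (4x4, takes a point from camera to world coordinates); the wrist camera has in their place "mount" (4x4, takes a point from camera to tool coordinates, whose origin is the TCP and whose axes are the flange's). Camera axes: x right, y down, z forward; pixel columns grow to the right and rows downward; lengths in m; the calibration is good to about 2 mm. A picture is of the moment at which its call begins: read the wrist's pose just before it. There is no depth.
- ctrl.close_job(): hands the job in; it is judged then, once.
The state is a dict: "time": time; "qpos": joint angles; "qd": joint speeds; "joint_torque": joint torques, N m; "eef_pos": TCP position; "ee_rot": TCP orientation; "wrist_force": force on the tool from outside, world axes, zero at the start; "moment": the same for the moment, N m; "finger_gap": opening from 0.0 (shut) to 1.0 (fully open); "grasp_force": force on a finger pad.
Only numpy, scipy, OpenCV 4.12 (cv2) and the standard library are available. Lean on these libraries where they do the work, as an engineer would, in place of code of your own. Each camera call takes 0.05 s, during which the arm holds its last target. There are 200 camera calls.

## Working session

There is one attempt and no reset: what is moved stays moved. The work goes in short steps, Python scripts to look and compute and a tool call to move; the robot and the scene stay as the last step left them, time stands still between calls to the robot, and variables do not carry over. Pictures are saved under pics/ and viewed, at most 14 in all, crops included, and the job is handed in when it is done.

Besides the shell and the picture viewer there is one more tool, called after ">>>" as name(argument=value, ...) on one line, values as JSON. send_rows: Moves the arm, as the interface text tells. Its arguments: {"type":"object","properties":{"jaw":{"type":"array"},"dp":{"type":"array"},"delta_rot":{"type":"array"},"grip_force":{"type":"number"}},"required":["jaw","dp","delta_rot"]}

```bash
ls; mkdir -p pics; python3 - <<'E'
from station import ctrl
import cv2,numpy as np
s=ctrl.sense();print({k:np.round(v,3).tolist() for k,v in s.items()})
for n in("scene","top"):
    d=ctrl.get_image(n);cv2.imwrite(f"pics/{n}0.png",cv2.resize(d["frame"],(800,600)))
    print(n,d["fov_y"],d["cx"],d["cy"],np.round(d["pose"],4).tolist())
d=ctrl.get_image("wrist");print(d["fov_y"],d["cx"],d["cy"],np.round(d["mount"],4).tolist())
E
```

```text
pics
{'time': 0.0, 'qpos': [-0.922, 0.502, -0.427, 1.551, 0.221, 1.138, -0.21], 'qd': [-0.001, -0.001, -0.0, 0.001, 0.0, -0.0, -0.001], 'joint_torque': [0.001, -56.951, -5.816, -28.094, 0.01, 0.012, 0.0], 'eef_pos': [0.244, 0.602, 0.255], 'ee_rot': [0.192, 0.981, -0.001, -0.0], 'wrist_force': [0.467, -0.834, 0.08], 'moment': [-0.025, 0.04, 0.015], 'grasp_force': 0.0, 'finger_gap': 1.003}
scene 42.22520280569029 253.23210966444523 188.95940701884786 [[0.9097, 0.2899, -0.2973, 0.999], [0.4153, -0.6351, 0.6513, -0.9827], [0.0, -0.716, -0.6981, 1.2581], [0.0, 0.0, 0.0, 1.0]]
top 50.72300181745819 260.18136210353725 188.74208807578825 [[-0.0247, -0.9972, 0.0707, 0.4679], [-0.9996, 0.0255, 0.0104, 0.0087], [-0.0122, -0.0704, -0.9974, 1.4113], [0.0, 0.0, 0.0, 1.0]]
62.93331712839499 257.4787527755815 192.42402990410386 [[0.0, -0.9603, -0.2789, 0.0707], [1.0, 0.0, 0.0, -0.0004], [0.0, -0.2789, 0.9603, -0.117], [0.0, 0.0, 0.0, 1.0]]
```

View pics/top0.png

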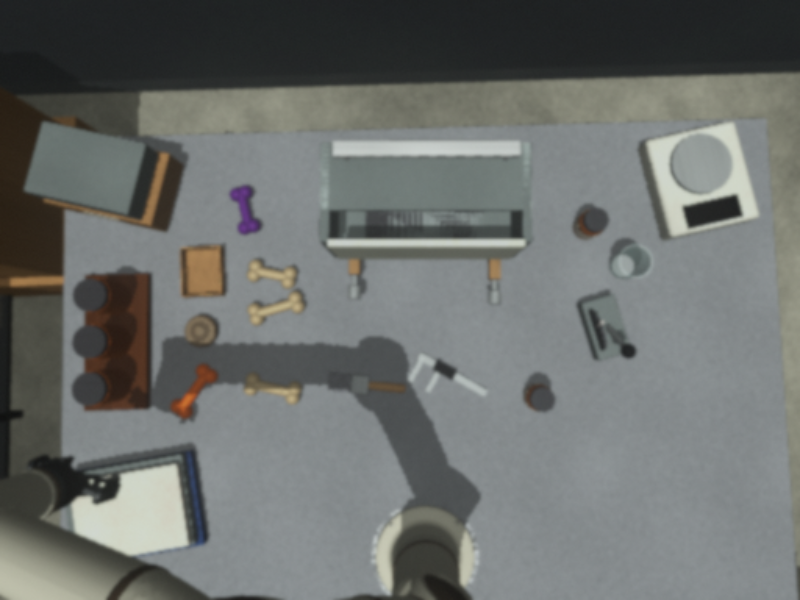

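View pics/scene0.png

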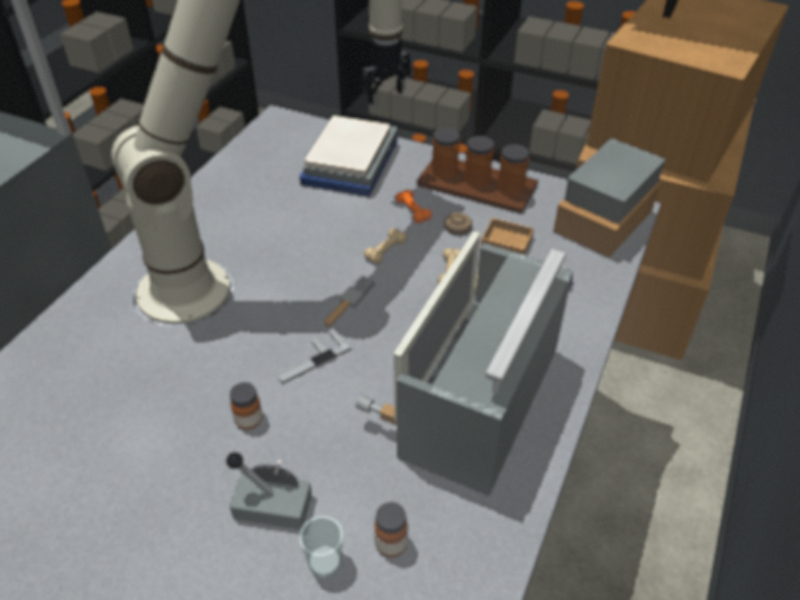

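The top view shows three beige bones at (272,272), (276,307) and (272,389), with the purple and orange decoys at (245,210) and (195,392). The knobs are at (354,288) and (494,294), the dimmer is at (604,325) with its ball at (628,351), and the flap's top edge runs (327,243) to (526,243).

```bash
cat > h.py <<'E'
from station import ctrl
import cv2,numpy as np
from scipy.spatial.transform import Rotation as R
def cam(n):
    s=ctrl.sense();d=ctrl.get_image(n);f=192/np.tan(np.radians(d["fov_y"]/2))
    if n=="wrist":
        T=np.eye(4);T[:3,:3]=R.from_quat(s["ee_rot"]).as_matrix();T[:3,3]=s["eef_pos"];P=T@d["mount"]
    else: P=d["pose"]
    return d["frame"],f,d["cx"],d["cy"],np.array(P)
def px2w(c,u,v,z):  # native pixels, plane height z
    _,f,cx,cy,P=c;r=P[:3,:3]@np.array([(u-cx)/f,(v-cy)/f,1]);return P[:3,3]+r*(z-P[2,3])/r[2]
def w2px(c,p):
    _,f,cx,cy,P=c;q=P[:3,:3].T@(np.array(p)-P[:3,3]);return np.array([f*q[0]/q[2]+cx,f*q[1]/q[2]+cy])
def beige(c,z=.016,box=None):
    "bones by colour: centre, yaw deg, length, width"
    h=cv2.cvtColor(c[0],cv2.COLOR_BGR2HSV);m=cv2.inRange(h,(14,60,70),(30,190,255));n,l,st,ce=cv2.connectedComponentsWithStats(m)
    out=[]
    for i in range(1,n):
        if st[i,4]<120: continue
        p=np.argwhere(l==i)[:,::-1]
        w=np.array([px2w(c,u,v,z)[:2] for u,v in p[::max(1,len(p)//1500)]],np.float32)
        (x,y),(a,b),t=cv2.minAreaRect(w*1000)
        if a<b:a,b,t=b,a,t+90
        out.append((round(x/1000,4),round(y/1000,4),round((t+90)%180-90,1),round(a),round(b),p.mean(0).round().tolist(),st[i,4],h[l==i].mean(0).round().tolist()))
    return out
def st():
    s=ctrl.sense();Rm=R.from_quat(s["ee_rot"]).as_matrix()
    print("t",round(s["time"],2),"p",np.round(s["eef_pos"],4),"gap",round(s["finger_gap"],3),"gf",round(s["grasp_force"],1),"F",np.round(s["wrist_force"],1),"q",np.round(s["qpos"],2));print(np.round(Rm,3).tolist());return s,Rm
E
python3 - <<'E'
from h import *
c=cam("top")
for n,u,v,z in [("flL",327,243,.275),("flR",526,243,.275),("kL",354,288,.058),("kR",494,294,.058),("lever",628,351,.12),("hous",602,326,.045),("jarb",592,221,.09),("jara",540,398,.085),("beak",632,260,.05),("amm",201,330,.02),("tray",203,271,.02),("brushtip",330,382,.01)]:
    print(n,np.round(px2w(c,u*.64,v*.64,z),3))
for b in beige(c):print(b)
E
```

```text
flL [0.646 0.162 0.275]
flR [ 0.637 -0.198  0.275]
kL [0.582 0.135 0.058]
kR [ 0.561 -0.164  0.058]
lever [ 0.434 -0.423  0.12 ]
hous [ 0.487 -0.395  0.045]
jarb [ 0.707 -0.371  0.09 ]
jara [ 0.341 -0.249  0.085]
beak [ 0.627 -0.465  0.05 ]
amm [0.501 0.478 0.02 ]
tray [0.631 0.473 0.02 ]
brushtip [0.379 0.196 0.01 ]
(0.8444, 0.6949, 78.3, 264, 174, [84.0, 126.0], np.int32(615), [16.0, 111.0, 118.0])
(0.6331, 0.4762, 0.0, 112, 94, [129.0, 173.0], np.int32(860), [16.0, 117.0, 141.0])
(0.6225, 0.3221, 77.8, 103, 44, [174.0, 175.0], np.int32(260), [21.0, 74.0, 163.0])
(0.6228, 0.8589, 83.5, 141, 38, [21.0, 180.0], np.int32(312), [16.0, 130.0, 123.0])
(0.5466, 0.3138, -74.3, 119, 45, [176.0, 197.0], np.int32(288), [21.0, 73.0, 164.0])
(0.4997, 0.4815, 88.6, 63, 59, [128.0, 211.0], np.int32(277), [18.0, 71.0, 110.0])
(0.3704, 0.3231, 76.3, 118, 43, [174.0, 248.0], np.int32(273), [21.0, 73.0, 132.0])
```

>>> send_rows(jaw=[1,1,1,1,1,1,1,1,1,1], dp=[[0,0,-0.03],[0,0,-0.03],[0,0,-0.03],[0,0,-0.03],[-0.012,-0.036,0],[-0.012,-0.036,0],[-0.012,-0.036,0],[-0.012,-0.036,0],[-0.012,-0.036,0],[-0.012,-0.036,0]], delta_rot=[[0,0,-5.5],[0,0,-5.5],[0,0,-5.5],[0,0,-5.5],[0,0,0],[0,0,0],[0,0,0],[0,0,0],[0,0,0],[0,0,0]], grip_force=40)

```text
time: 1.03
eef_pos: [0.3164, 0.3841, 0.3761]
ee_rot: [0.001, 1.0, -0.0, -0.0]
wrist_force: [1.0, 0.4, -0.4]
finger_gap: 1.001
grasp_force: 0.0
```

>>> send_rows(jaw=[1,1,1,1,1,1,1,1,1,1], dp=[[-0.011,-0.037,0],[-0.011,-0.037,0],[-0.011,-0.037,0],[-0.011,-0.037,0],[-0.011,-0.037,0],[-0.011,-0.037,0],[-0.011,-0.037,0],[-0.011,-0.037,0],[-0.011,-0.037,0],[0,0,0]], delta_rot=[[0,0,0],[0,0,0],[0,0,0],[0,0,0],[0,0,0],[0,0,0],[0,0,0],[0,0,0],[0,0,0],[0,0,0]])

```text
time: 1.87
eef_pos: [0.4159, 0.0451, 0.3763]
ee_rot: [0.006, 1.0, -0.001, 0.0]
wrist_force: [0.2, -0.7, -0.2]
finger_gap: 1.0
grasp_force: 0.0
```

```bash
python3 - <<'E'
from h import *
st()
c=cam("wrist");cv2.imwrite("pics/w1.png",cv2.resize(c[0],(800,600)))
for b in beige(cam("top")):print(b)
E
```

```text
t 1.87 p [0.4159 0.0451 0.3763] gap 1.0 gf 0.0 F [ 0.2 -0.7 -0.2] q [-0.1  -0.06 -0.07  1.94 -0.    1.27  1.39]
[[-1.0, 0.013, 0.001], [0.013, 1.0, -0.003], [-0.001, -0.003, -1.0]]
(0.8464, 0.6945, 77.4, 261, 174, [84.0, 126.0], np.int32(612), [16.0, 111.0, 116.0])
(0.6331, 0.4762, 0.0, 112, 94, [129.0, 173.0], np.int32(857), [16.0, 117.0, 138.0])
(0.6225, 0.3221, 77.8, 103, 44, [174.0, 175.0], np.int32(258), [21.0, 74.0, 160.0])
(0.6212, 0.8591, 83.4, 141, 35, [21.0, 180.0], np.int32(309), [16.0, 130.0, 120.0])
(0.5464, 0.3141, -74.9, 119, 44, [176.0, 197.0], np.int32(285), [21.0, 73.0, 161.0])
(0.4997, 0.4815, 88.6, 63, 59, [128.0, 211.0], np.int32(271), [18.0, 70.0, 112.0])
(0.3709, 0.3234, 76.3, 119, 43, [174.0, 248.0], np.int32(292), [21.0, 73.0, 159.0])
```

View pics/w1.png

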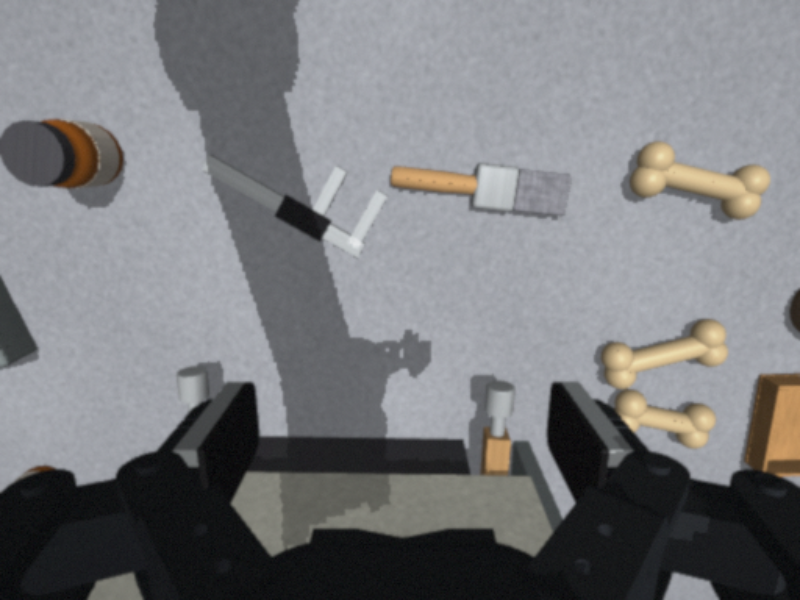

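The wrist view shows the right knob at (195,386), the left knob at (500,400), the flap's top edge along row 475 and the three bones at right.

```bash
python3 - <<'E'
from h import *
c=cam("wrist")
for n,u,v,z in [("kR",195,386,.065),("kL",500,400,.065),("kRtop",193,373,.072),("kLtop",500,388,.072),("fA",250,474,.275),("fB",530,476,.275),("cA",260,438,.1),("cB",463,441,.1)]:
    print(n,np.round(px2w(c,u*.64,v*.64,z),4))
# flap edge line
g=cv2.cvtColor(c[0],cv2.COLOR_BGR2GRAY).astype(int)
for u in (170,200,230,270,290,310,330): 
    d=np.diff(g[290:320,u]);v=290+d.argmax()+1;print(u,v,np.round(px2w(c,u,v,.275)[:2],4))
t=cam("top");g=cv2.cvtColor(t[0],cv2.COLOR_BGR2GRAY).astype(int)
for u in (220,240,260,280,300,320): 
    col=g[140:175,u].astype(float)-110;col[col<0]=0;v=140+(col*np.arange(35)).sum()/max(col.sum(),1);print(u,round(v,2),np.round(px2w(t,u,v,.275)[:2],4))
E
```

```text
kR [ 0.552  -0.1481  0.065 ]
kL [0.5686 0.1448 0.065 ]
kRtop [ 0.5352 -0.145   0.072 ]
kLtop [0.5524 0.1427 0.072 ]
fA [ 0.4999 -0.028   0.275 ]
fB [0.502  0.1167 0.275 ]
cA [ 0.5871 -0.0791  0.1   ]
cB [0.5913 0.1055 0.1   ]
170 303 [ 0.4996 -0.0199]
200 304 [0.5007 0.0043]
230 304 [0.5008 0.0285]
270 305 [0.502  0.0608]
290 305 [0.5021 0.077 ]
310 306 [0.5031 0.0932]
330 306 [0.5032 0.1094]
220 159.71 [0.6337 0.1322]
240 160.17 [0.6309 0.0756]
260 155.16 [0.6437 0.0187]
280 153.48 [ 0.647 -0.038]
300 159.24 [ 0.6291 -0.094 ]
320 158.71 [ 0.6291 -0.1504]
```

>>> send_rows(jaw=[1,1,1,1,1,1,1,1,1,1], dp=[[-0.0293,0.0198,0],[-0.0293,0.0198,0],[-0.0293,0.0198,0],[-0.0293,0.0198,0],[-0.0293,0.0198,0],[0,0,0.035],[0,0,0.035],[0,0,0.035],[0,0,0.035],[0,0,0.035]], delta_rot=[[0,0,0.8],[0,0,0],[0,0,0],[0,0,0],[0,0,0],[0,0,0],[0,0,0],[0,0,0],[0,0,0],[0,0,0]])

```text
time: 2.9
eef_pos: [0.5615, 0.1525, 0.1997]
ee_rot: [0.006, 1.0, 0.001, -0.0]
wrist_force: [0.3, -0.3, 0.4]
finger_gap: 1.003
grasp_force: 0.0
```

```bash
python3 - <<'E'
from h import *
st()
c=cam("wrist");cv2.imwrite("pics/w2.png",c[0])
E
```

```text
t 2.9 p [0.5615 0.1525 0.1997] gap 1.003 gf 0.0 F [ 0.3 -0.3  0.4] q [-0.21  0.41 -0.13  1.79  0.06  0.95  1.19]
[[-1.0, 0.012, -0.0], [0.012, 1.0, 0.001], [0.0, 0.001, -1.0]]
```

View pics/w2.png

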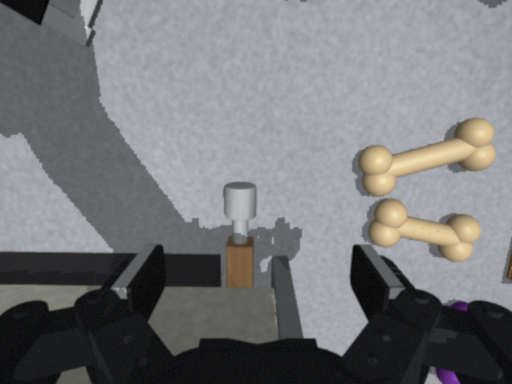

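The knob is at (240,203), which puts it at about (0.571, 0.139). That agrees with the earlier measurement.

>>> send_rows(jaw=[1,1,1,1,1,-1,-1,-1,-1,-1], dp=[[-0.004,-0.0135,0.01],[0,0,0.035],[0,0,0.035],[0,0,0.035],[0,0,0.021],[0,0,0],[0,0,0],[0,0,0],[0,0,0],[0,0,0]], delta_rot=[[0,0,0],[0,0,0],[0,0,0],[0,0,0],[0,0,0],[0,0,0],[0,0,0],[0,0,0],[0,0,0],[0,0,0]])

```text
time: 3.78
eef_pos: [0.5681, 0.1374, 0.0679]
ee_rot: [0.008, 1.0, 0.001, 0.002]
wrist_force: [-2.7, 0.8, 12.4]
finger_gap: 0.314
grasp_force: 39.3
```

```bash
python3 -c "
from h import *
st()"
```

```text
t 3.78 p [0.5681 0.1374 0.0679] gap 0.314 gf 39.3 F [-2.7  0.8 12.4] q [-0.2   0.6  -0.11  1.86  0.09  0.69  1.19]
[[-1.0, 0.016, 0.004], [0.016, 1.0, 0.002], [-0.004, 0.002, -1.0]]
```

>>> send_rows(jaw=[-1,-1,-1,-1,-1,-1,-1,-1,-1,-1], dp=[[0.016,0.0002,0],[0.016,0.0002,0],[0.016,0.0002,0],[0.016,0.0002,0],[0.016,0.0002,0],[0.016,0.0002,0],[0.016,0.0002,0],[0.016,0.0002,0],[0.006,0,0],[0,0,0]], delta_rot=[[0,0,0],[0,0,0],[0,0,0],[0,0,0],[0,0,0],[0,0,0],[0,0,0],[0,0,0],[0,0,0],[0,0,0]])

```text
time: 4.62
eef_pos: [0.4388, 0.1409, 0.0684]
ee_rot: [0.008, 1.0, 0.002, 0.007]
wrist_force: [10.3, -1.3, -2.7]
finger_gap: 0.311
grasp_force: 41.1
```

>>> send_rows(jaw=[1,1,1,1,1,1,1,1,1,1], dp=[[0,0,0],[0,0,0],[0,0,0],[0,0,0],[0,0,-0.03],[0,0,-0.03],[0,0,-0.03],[0,0,-0.03],[-0.0147,-0.0375,0],[-0.0147,-0.0375,0]], delta_rot=[[0,0,0],[0,0,0],[0,0,0],[0,0,0],[0,0,0],[0,0,0],[0,0,0],[0,0,0],[0,0,0],[0,0,0]])

```text
time: 5.45
eef_pos: [0.4617, 0.0667, 0.1877]
ee_rot: [0.004, 1.0, 0.001, 0.002]
wrist_force: [1.4, -0.3, -0.7]
finger_gap: 1.003
grasp_force: 0.0
```

>>> send_rows(jaw=[1,1,1,1,1,1,1,1,1,1], dp=[[-0.0147,-0.0375,0],[-0.0147,-0.0375,0],[-0.0147,-0.0375,0],[-0.0147,-0.0375,0],[-0.0147,-0.0375,0],[-0.0147,-0.0375,0],[0,0,0],[0,0,0],[0,0,0],[0,0,0]], delta_rot=[[0,0,0],[0,0,0],[0,0,0],[0,0,0],[0,0,0],[0,0,0],[0,0,0],[0,0,0],[0,0,0],[0,0,0]])

```text
time: 6.28
eef_pos: [0.5445, -0.1596, 0.1849]
ee_rot: [0.007, 1.0, 0.001, -0.001]
wrist_force: [0.3, 0.6, 0.0]
finger_gap: 1.001
grasp_force: 0.0
```

```bash
python3 - <<'E'
from h import *
st()
c=cam("wrist");cv2.imwrite("pics/w3.png",c[0])
t=cam("top");cv2.imwrite("pics/t3.png",t[0])
E
```

```text
t 6.28 p [ 0.5445 -0.1596  0.1849] gap 1.001 gf 0.0 F [0.3 0.6 0. ] q [ 0.22  0.4   0.03  1.84 -0.01  0.9   1.81]
[[-1.0, 0.013, -0.001], [0.013, 1.0, 0.001], [0.001, 0.001, -1.0]]
```

View pics/w3.png

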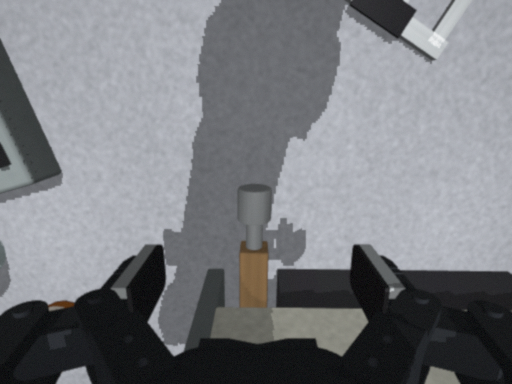

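Right knob at (254,206), about (0.554, -0.161). The gripper is over it, so I descend, grip and pull.

>>> send_rows(jaw=[1,1,1,1,1,-1,-1,-1,-1,-1], dp=[[-0.006,-0.001,0.009],[0,0,0.035],[0,0,0.035],[0,0,0.035],[0,0,0.004],[0,0,0],[0,0,0],[0,0,0],[0,0,0],[0,0,0]], delta_rot=[[0,0,0],[0,0,0],[0,0,0],[0,0,0],[0,0,0],[0,0,0],[0,0,0],[0,0,0],[0,0,0],[0,0,0]])

```text
time: 7.22
eef_pos: [0.5527, -0.1623, 0.0695]
ee_rot: [0.008, 1.0, 0.0, 0.002]
wrist_force: [-3.8, 2.7, 16.8]
finger_gap: 0.314
grasp_force: 39.9
```

>>> send_rows(jaw=[-1,-1,-1,-1,-1,-1,-1,-1,-1,-1], dp=[[0.016,0.0002,0],[0.016,0.0002,0],[0.016,0.0002,0],[0.016,0.0002,0],[0.016,0.0002,0],[0.016,0.0002,0],[0.016,0.0002,0],[0.008,0.0002,0],[0,0,0],[0,0,0]], delta_rot=[[0,0,0],[0,0,0],[0,0,0],[0,0,0],[0,0,0],[0,0,0],[0,0,0],[0,0,0],[0,0,0],[0,0,0]])

```text
time: 8.05
eef_pos: [0.4366, -0.1592, 0.0698]
ee_rot: [0.008, 1.0, -0.001, 0.006]
wrist_force: [7.7, 2.3, -2.7]
finger_gap: 0.313
grasp_force: 43.6
```

>>> send_rows(jaw=[-1,-1,-1,-1,-1,1,1,1,1,1], dp=[[0.003,0,0],[0.003,0,0],[0,0,0],[0,0,0],[0,0,0],[0,0,0],[0,0,0],[0,0,0],[0,0,0],[0,0,-0.02]], delta_rot=[[0,0,0],[0,0,0],[0,0,0],[0,0,0],[0,0,0],[0,0,0],[0,0,0],[0,0,0],[0,0,0],[0,0,0]])

```text
time: 8.88
eef_pos: [0.4222, -0.1586, 0.0852]
ee_rot: [0.008, 1.0, 0.001, -0.003]
wrist_force: [0.3, -0.4, 1.0]
finger_gap: 0.991
grasp_force: 0.0
```

```bash
python3 - <<'E'
from h import *
st()
t=cam("top");cv2.imwrite("pics/t4.png",cv2.resize(t[0][80:260,100:430],None,fx=2.4,fy=2.4,interpolation=cv2.INTER_CUBIC))
E
```

```text
t 8.88 p [ 0.4222 -0.1586  0.0852] gap 0.991 gf 0.0 F [ 0.3 -0.4  1. ] q [ 0.28  0.39  0.02  2.17 -0.02  0.58  1.87]
[[-1.0, 0.016, -0.006], [0.016, 1.0, 0.002], [0.006, 0.002, -1.0]]
```

View pics/t4.png

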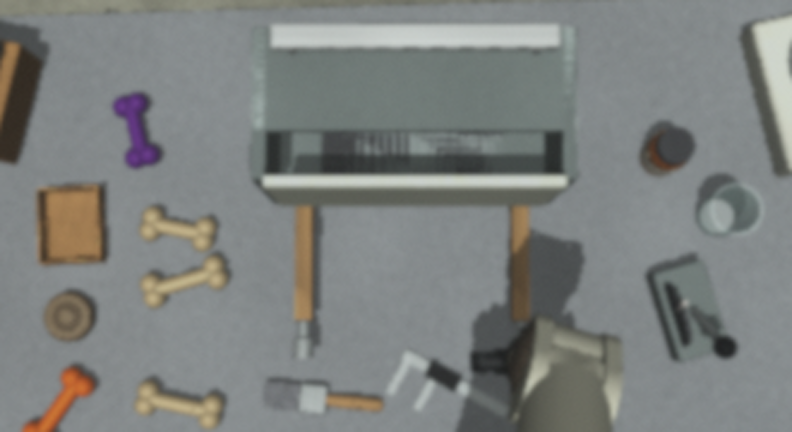

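Both bars end at the same row (about 319 in the crop), so both supports are out. Next I move behind the flap's top edge with the jaws shut.

>>> send_rows(jaw=[1,1,1,1,-1,-1,-1,-1,-1,-1], dp=[[0,0,-0.036],[0,0,-0.036],[0,0,-0.036],[0,0,-0.036],[0,0,-0.036],[0,0,-0.036],[0,0,-0.036],[-0.0318,0.0185,0],[-0.0318,0.0185,0],[-0.0318,0.0185,0]], delta_rot=[[0,0,0],[0,0,0],[0,0,0],[0,0,0],[0,0,0],[0,0,0],[0,0,0],[0,0,0],[0,0,0],[0,0,0]])

```text
time: 9.77
eef_pos: [0.5222, -0.1053, 0.341]
ee_rot: [0.009, 1.0, -0.0, 0.002]
wrist_force: [0.6, -0.6, 0.7]
finger_gap: 0.145
grasp_force: 0.0
```

>>> send_rows(jaw=[-1,-1,-1,-1,-1,-1,-1,-1,-1,-1], dp=[[-0.0318,0.0185,0],[-0.0318,0.0185,0],[-0.0318,0.0185,0],[-0.0318,0.0185,0],[-0.0318,0.0185,0],[0,0,0],[0,0,0],[0,0,0],[0,0,0],[0,0,0]], delta_rot=[[0,0,0],[0,0,0],[0,0,0],[0,0,0],[0,0,0],[0,0,0],[0,0,0],[0,0,0],[0,0,0],[0,0,0]])

```text
time: 10.6
eef_pos: [0.6809, -0.0168, 0.3401]
ee_rot: [0.009, 1.0, -0.0, 0.0]
wrist_force: [0.1, -0.2, -0.9]
finger_gap: -0.0
grasp_force: 0.0
```

```bash
python3 - <<'E'
from h import *
st()
c=cam("wrist");cv2.imwrite("pics/w5.png",c[0])
E
```

```text
t 10.6 p [ 0.6809 -0.0168  0.3401] gap -0.0 gf 0.0 F [ 0.1 -0.2 -0.9] q [ 0.03  0.47 -0.07  1.37  0.03  1.3   1.51]
[[-1.0, 0.018, 0.001], [0.018, 1.0, -0.001], [-0.001, -0.001, -1.0]]
```

View pics/w5.png

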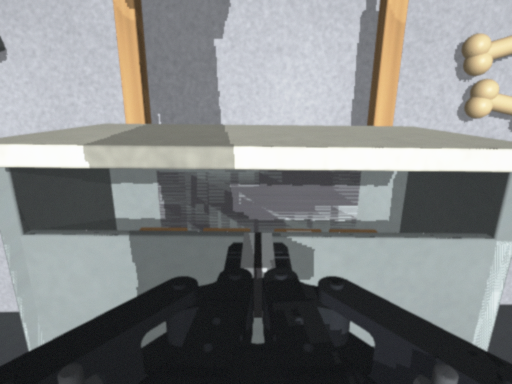

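The fingers are centred over the slot: the flap's inner edge at row 168 is x≈0.648, and the roof edge at row 235 is x≈0.709. I go down and pull the flap along its arc.

>>> send_rows(jaw=[-1,-1,-1,-1,-1,-1,-1,-1,-1,-1], dp=[[0,0,0.026],[0,0,0.026],[0,0,0.026],[0,0,0],[0.022,0,0],[0.013,0,0.0012],[0.013,0,0.0012],[0.0127,0,0.0033],[0.0127,0,0.0033],[0.012,0,0.0055]], delta_rot=[[0,0,0],[0,0,0],[0,0,0],[0,0,0],[0,0,0],[0,0,0],[0,0,0],[0,0,0],[0,0,0],[0,0,0]])

```text
time: 11.48
eef_pos: [0.5982, -0.0142, 0.2502]
ee_rot: [0.008, 1.0, 0.0, 0.004]
wrist_force: [2.4, 0.4, 4.4]
finger_gap: -0.002
grasp_force: 1.7
```

>>> send_rows(jaw=[-1,-1,-1,-1,-1,-1,-1,-1,-1,-1], dp=[[0.012,0,0.0055],[0.0107,0,0.0075],[0.0107,0,0.0075],[0.0093,0,0.0093],[0.0093,0,0.0093],[0.0075,0,0.0107],[0.0075,0,0.0107],[0.0055,0,0.0118],[0.0055,0,0.0118],[0,0,0]], delta_rot=[[0,0,0],[0,0,0],[0,0,0],[0,0,0],[0,0,0],[0,0,0],[0,0,0],[0,0,0],[0,0,0],[0,0,0]])

```text
time: 12.32
eef_pos: [0.517, -0.0129, 0.1628]
ee_rot: [0.008, 1.0, -0.0, -0.001]
wrist_force: [0.3, 0.1, 0.4]
finger_gap: -0.003
grasp_force: 0.0
```

```bash
python3 - <<'E'
from h import *
st()
c=cam("scene");cv2.imwrite("pics/s6.png",c[0])
E
```

```text
t 12.32 p [ 0.517  -0.0129  0.1628] gap -0.003 gf 0.0 F [0.3 0.1 0.4] q [ 0.05  0.36 -0.09  1.97  0.04  0.82  1.49]
[[-1.0, 0.016, -0.001], [0.016, 1.0, -0.0], [0.001, -0.0, -1.0]]
```

View pics/s6.png

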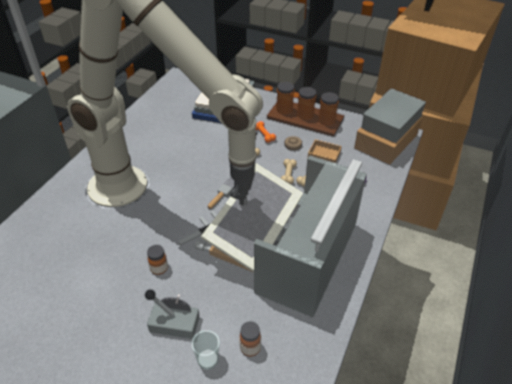

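The flap is well down and following the arm. I finish the arc and press it lightly onto the supports.

>>> send_rows(jaw=[-1,-1,-1,-1,-1,-1,-1,-1,-1,-1], dp=[[0.0034,0,0.0126],[0.0034,0,0.0126],[0.0011,0,0.013],[0.0011,0,0.013],[0,0,0.002],[0,0,0.002],[0,0,0],[0,0,0],[0,0,0],[0,0,0]], delta_rot=[[0,0,0],[0,0,0],[0,0,0],[0,0,0],[0,0,0],[0,0,0],[0,0,0],[0,0,0],[0,0,0],[0,0,0]])

```text
time: 13.2
eef_pos: [0.5101, -0.0127, 0.11]
ee_rot: [0.008, 1.0, -0.0, 0.0]
wrist_force: [-4.6, -0.4, 10.9]
finger_gap: -0.0
grasp_force: 5.4
```

>>> send_rows(jaw=[-1,-1,-1,-1,-1,-1,-1,-1,-1,-1], dp=[[0,0,-0.037],[0,0,-0.037],[0,0,-0.037],[0,0,-0.037],[0,0,-0.037],[0,0,-0.037],[0.007,-0.036,0],[0.007,-0.036,0],[0.007,-0.036,0],[0.007,-0.036,0]], delta_rot=[[0,0,0],[0,0,0],[0,0,0],[0,0,0],[0,0,0],[0,0,0],[0,0,0],[0,0,0],[0,0,0],[0,0,0]])

```text
time: 14.03
eef_pos: [0.4791, -0.1576, 0.3321]
ee_rot: [0.008, 1.0, -0.0, 0.002]
wrist_force: [0.6, -0.6, -2.1]
finger_gap: -0.0
grasp_force: 0.0
```

>>> send_rows(jaw=[-1,-1,-1,-1,-1,-1,-1,-1,-1,-1], dp=[[0.007,-0.036,0],[0.007,-0.036,0],[0.007,-0.036,0],[0.007,-0.036,0],[0.007,-0.036,0],[0.007,-0.036,0],[0.007,-0.036,0],[0,0,0],[0,0,0],[0,0,0]], delta_rot=[[0,0,0],[0,0,0],[0,0,0],[0,0,0],[0,0,0],[0,0,0],[0,0,0],[0,0,0],[0,0,0],[0,0,0]])

```text
time: 14.87
eef_pos: [0.4264, -0.407, 0.3306]
ee_rot: [0.008, 1.0, 0.0, 0.001]
wrist_force: [0.1, 0.1, 1.0]
finger_gap: 0.003
grasp_force: 0.0
```

```bash
python3 - <<'E'
from h import *
st()
c=cam("wrist");cv2.imwrite("pics/w7.png",c[0])
t=cam("top")
for b in beige(t):print(b)
E
```

```text
t 14.87 p [ 0.4264 -0.407   0.3306] gap 0.003 gf 0.0 F [0.1 0.1 1. ] q [ 0.56  0.3   0.2   1.64 -0.06  1.21  2.33]
[[-1.0, 0.016, 0.001], [0.016, 1.0, 0.0], [-0.001, 0.0, -1.0]]
(0.8444, 0.6949, 78.3, 264, 174, [84.0, 126.0], np.int32(611), [16.0, 111.0, 117.0])
(0.6332, 0.478, -0.2, 112, 91, [129.0, 173.0], np.int32(858), [16.0, 116.0, 139.0])
(0.6227, 0.3227, 77.8, 102, 44, [173.0, 175.0], np.int32(256), [21.0, 74.0, 162.0])
(0.623, 0.8589, 83.4, 141, 38, [21.0, 180.0], np.int32(310), [16.0, 130.0, 121.0])
(0.5464, 0.3139, -74.9, 119, 44, [176.0, 197.0], np.int32(283), [21.0, 73.0, 163.0])
(0.4997, 0.4814, 88.6, 63, 59, [128.0, 211.0], np.int32(273), [18.0, 70.0, 113.0])
(0.3709, 0.3234, 76.3, 119, 43, [174.0, 248.0], np.int32(292), [21.0, 73.0, 161.0])
```

View pics/w7.png

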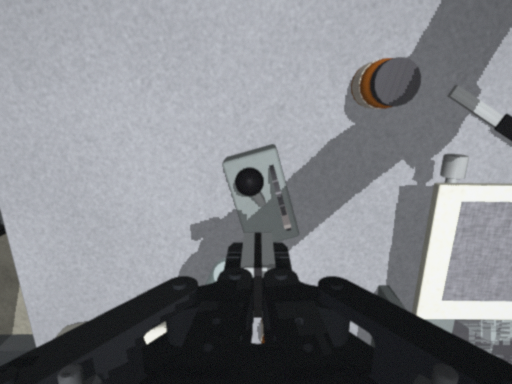

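The wrist view shows the ball at (249,181), the housing's top corners at (222,161), (276,146) and (299,235), and the dial on the +y side. So the dimmer's +x points away from the robot.

```bash
python3 - <<'E'
from h import *
c=cam("wrist")
P=[px2w(c,u,v,.045)[:2] for u,v in [(222,161),(276,146),(299,235)]]
print(np.round(P,4));a=P[2]-P[1];b=P[1]-P[0];print(np.linalg.norm(a),np.linalg.norm(b),np.degrees(np.arctan2(a[1],a[0])),np.degrees(np.arctan2(b[1],b[0]))-90)
o=(P[0]+P[2])/2;print("centre",o)
g=cv2.cvtColor(c[0],cv2.COLOR_BGR2GRAY)
m=(g[160:205,230:270]<45).astype(np.uint8);n,l,s,ce=cv2.connectedComponentsWithStats(m);i=1+s[1:,4].argmax();uv=ce[i]+[230,160];print(uv,s[i])
for z in(.12,.125,.13,.14):
    p=px2w(c,*uv,z);print(z,np.round(p,4),np.linalg.norm(p[:2]-o), np.degrees(np.arctan2(*(o-p[:2])[::-1])))
E
```

```text
[[ 0.4304 -0.452 ]
 [ 0.4119 -0.382 ]
 [ 0.5359 -0.3497]]
0.12817144949059017 0.07238938220275398 14.625747100857055 14.796852683515084
centre [ 0.48313727 -0.40085687]
[247.44366197 181.00176056] [  4   8  28  27 568]
0.12 [ 0.4387 -0.417   0.12  ] 0.0473041577928861 19.894936018754475
0.125 [ 0.4374 -0.4168  0.125 ] 0.04843216658548071 19.189350343384422
0.13 [ 0.4361 -0.4166  0.13  ] 0.04956718538458947 18.515980238013753
0.14 [ 0.4336 -0.4162  0.14  ] 0.05185640899516972 17.258097445674668
```

>>> send_rows(jaw=[0.3,0.3,0.3,0.3,0.3,0.3,0.3,0.3,0.3,0.3], dp=[[0,0,0],[0,0,0],[0,0,0],[-0.005,-0.0105,0],[0,0,0.036],[0,0,0.036],[0,0,0.036],[0,0,0.036],[0,0,0.036],[0,0,0.008]], delta_rot=[[0,0,-5.2],[0,0,-5.2],[0,0,-5.2],[0,0,0],[0,0,0],[0,0,0],[0,0,0],[0,0,0],[0,0,0],[0,0,0]], grip_force=25)

```text
time: 15.85
eef_pos: [0.4314, -0.4119, 0.136]
ee_rot: [-0.129, 0.992, 0.004, -0.003]
wrist_force: [-1.2, 1.0, -0.9]
finger_gap: 0.651
grasp_force: 0.0
```

>>> send_rows(jaw=[0.3,-1,-1,-1,-1,-1,-1,-1,-1,-1], dp=[[0,0,0],[0,0,0],[0,0,0],[0,0,0],[0,0,0],[0,0,0],[0,0,0],[0,0,0],[0,0,0],[0,0,0]], delta_rot=[[0,0,0],[0,0,0],[0,0,0],[0,0,0],[0,0,0],[0,0,0],[0,0,0],[0,0,0],[0,0,0],[0,0,0]])

```text
time: 16.68
eef_pos: [0.4335, -0.4163, 0.1434]
ee_rot: [-0.128, 0.992, -0.0, 0.0]
wrist_force: [-4.0, 3.1, 6.7]
finger_gap: 0.331
grasp_force: 24.8
```

>>> send_rows(jaw=[-1,-1,-1,-1,-1,-1,-1,-1,-1,-1], dp=[[-0.0173,0,-0.0083],[-0.0168,0,-0.0045],[-0.0174,0,-0.0015],[-0.0139,0,0.001],[-0.012,0,0.0024],[0,0,0],[0,0,0],[0,0,0],[0,0,0],[0,0,0]], delta_rot=[[0,0,0],[0,0,0],[0,0,0],[0,0,0],[0,0,0],[0,0,0],[0,0,0],[0,0,0],[0,0,0],[0,0,0]])

```text
time: 17.52
eef_pos: [0.5103, -0.3959, 0.1541]
ee_rot: [-0.128, 0.992, -0.0, 0.002]
wrist_force: [0.5, 5.4, 7.8]
finger_gap: 0.33
grasp_force: 27.2
```

```bash
python3 - <<'E'
from h import *
s,Rm=st()
d=s["eef_pos"][:2]-np.array([.483,-.4]);print("along",d@[.967,.254],"side",d@[-.254,.967])
E
```

```text
t 17.52 p [ 0.5103 -0.3959  0.1541] gap 0.33 gf 27.2 F [0.5 5.4 7.8] q [ 0.59  0.56  0.03  1.66 -0.03  0.91  2.47]
[[-0.967, -0.255, 0.004], [-0.255, 0.967, -0.0], [-0.003, -0.001, -1.0]]
along 0.027457238434424484 side -0.0029705243886330814
```

>>> send_rows(jaw=[0.3,0.3,0.3,0.3,0.3,0.3,0.3,0.3,0.3,0.3], dp=[[0,0,0],[0,0,0],[0,0,0],[0,0,-0.03],[0,0,-0.03],[0,0,-0.03],[0,0,-0.03],[0,0,-0.03],[0.035,0,0],[0.035,0,0]], delta_rot=[[0,0,0],[0,0,0],[0,0,0],[0,0,0],[0,0,0],[0,0,0],[0,0,0],[0,0,0],[0,0,0],[0,0,0]])

```text
time: 18.35
eef_pos: [0.4428, -0.4145, 0.3047]
ee_rot: [-0.13, 0.992, -0.002, 0.002]
wrist_force: [-1.6, -0.9, -1.0]
finger_gap: 0.653
grasp_force: 0.0
```

>>> send_rows(jaw=[1,1,1,1,1,1,1,1,1,1], dp=[[0,0,0],[0,0,0],[0,0,0],[0,0,0],[0,0,0],[0,0,0],[0,0,0],[0,0,0],[0,0,0],[0,0,0]], delta_rot=[[0,0,5.2],[0,0,5.2],[0,0,5.2],[0,0,0],[0,0,0],[0,0,0],[0,0,0],[0,0,0],[0,0,0],[0,0,0]])

```text
time: 19.18
eef_pos: [0.4408, -0.4142, 0.3023]
ee_rot: [0.008, 1.0, 0.0, -0.0]
wrist_force: [0.2, -0.6, 0.2]
finger_gap: 1.001
grasp_force: 0.0
```

```bash
python3 - <<'E'
from h import *
st()
c=cam("wrist");g=cv2.cvtColor(c[0],cv2.COLOR_BGR2GRAY)
o=w2px(c,[.509,-.3935,.1466]);print("expected ball px",o)
x,y=o.astype(int);cv2.imwrite("pics/w8.png",cv2.resize(c[0][max(0,y-90):y+90,x-110:x+110],None,fx=3,fy=3))
m=(g<45).astype(np.uint8);n,l,s,ce=cv2.connectedComponentsWithStats(m)
for i in range(1,n):
    if s[i,4]>80:
        print(ce[i],s[i]); p=px2w(c,*ce[i],.1466)[:2]-np.array([.483,-.4]);print("along",p@[.967,.254],"side",p@[-.254,.967])
E
```

```text
t 19.18 p [ 0.4408 -0.4142  0.3023] gap 1.001 gf 0.0 F [ 0.2 -0.6  0.2] q [ 0.66  0.35  0.07  1.63 -0.03  1.16  2.29]
[[-1.0, 0.015, -0.0], [0.015, 1.0, 0.0], [0.0, 0.0, -1.0]]
expected ball px [280.55920131 252.03665035]
[394.08527132  73.07364341] [387  46  26  47 258]
along -0.10407177327814969 side 0.12883058363571834
[276.27600555 248.22746186] [262 233  30  31 721]
along 0.021813058329348343 side -0.0032584167781274705
[256.3605244  340.53042187] [    0   245   512   139 35698]
along 0.11905955305313767 side -0.05022576056719191
```

View pics/w8.png

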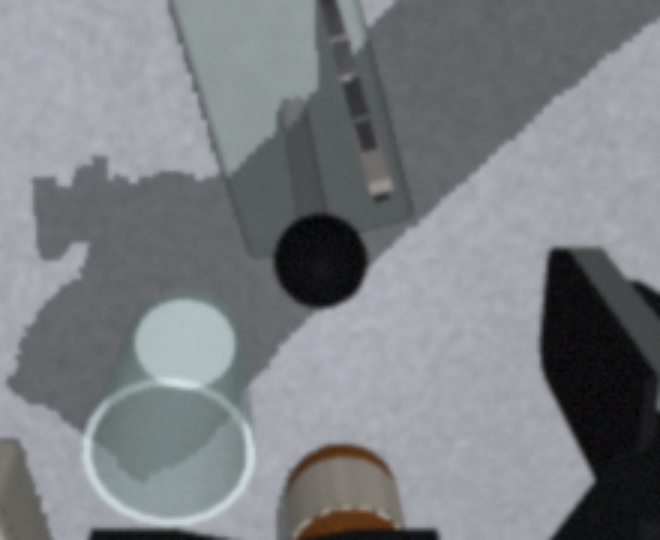

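The ball measures about 58° from the picture and 61° from the tool pose, so the lever is inside the tolerance. Now I move over to the bones.

>>> send_rows(jaw=[0.2,0.2,0.2,0.2,0.2,0.2,0.2,0.2,0.2,0.2], dp=[[-0.0047,0.0365,0],[-0.0047,0.0365,0],[-0.0047,0.0365,0],[-0.0047,0.0365,0],[-0.0047,0.0365,0],[-0.0047,0.0365,0],[-0.0047,0.0365,0],[-0.0047,0.0365,0],[-0.0047,0.0365,0],[-0.0047,0.0365,0]], delta_rot=[[0,0,0],[0,0,0],[0,0,0],[0,0,0],[0,0,0],[0,0,0],[0,0,0],[0,0,0],[0,0,0],[0,0,0]], grip_force=60)

```text
time: 20.07
eef_pos: [0.4936, -0.0483, 0.3027]
ee_rot: [0.008, 1.0, -0.0, 0.0]
wrist_force: [0.1, 0.3, 0.4]
finger_gap: 0.597
grasp_force: 0.0
```

>>> send_rows(jaw=[0.2,0.2,0.2,0.2,0.2,0.2,0.2,0.2,0.2,0.2], dp=[[-0.0047,0.0365,0],[-0.0047,0.0365,0],[-0.0047,0.0365,0],[-0.0047,0.0365,0],[-0.0047,0.0365,0],[-0.0047,0.0365,0],[-0.0047,0.0365,0],[-0.0047,0.0365,0],[-0.0047,0.0365,0],[-0.0047,0.0365,0]], delta_rot=[[0,0,0],[0,0,0],[0,0,0],[0,0,0],[0,0,0],[0,0,0],[0,0,0],[0,0,0],[0,0,0],[0,0,0]])

```text
time: 20.9
eef_pos: [0.5464, 0.3159, 0.3024]
ee_rot: [0.008, 1.0, 0.0, 0.0]
wrist_force: [0.9, -0.8, 0.2]
finger_gap: 0.598
grasp_force: 0.0
```

>>> send_rows(jaw=[0.2,0.2,0.2,0.2,0.2,0.2,0.2,0.2,0.2,0.2], dp=[[0,0,0],[0,0,0],[0,0,0],[0,0,0],[0,0,0],[0,0,0],[0,0,0],[0,0,0],[0,0,0],[0,0,0]], delta_rot=[[0,0,-7],[0,0,-7],[0,0,-7],[0,0,-7],[0,0,-7],[0,0,-7],[0,0,-7],[0,0,-7],[0,0,-7],[0,0,-7]])

```text
time: 21.73
eef_pos: [0.5464, 0.314, 0.3024]
ee_rot: [-0.57, 0.822, -0.0, -0.0]
wrist_force: [0.6, 0.4, -0.6]
finger_gap: 0.602
grasp_force: 0.0
```

>>> send_rows(jaw=[0.2,0.2,0.2,0.2,0.2,0.2,0.2,0.2,0.2,0.2], dp=[[0,0,0],[0,0,0],[0,0,0],[0,0,0],[0,0,0],[0,0,0],[0,0,0],[0,0,0],[0,0,0],[0,0,0]], delta_rot=[[0,0,-7],[0,0,-7],[0,0,-7],[0,0,-7],[0,0,-7],[0,0,-1],[0,0,0],[0,0,0],[0,0,0],[0,0,0]])

```text
time: 22.57
eef_pos: [0.5464, 0.3141, 0.3024]
ee_rot: [0.794, -0.608, 0.0, 0.0]
wrist_force: [0.7, 0.7, -0.7]
finger_gap: 0.595
grasp_force: 0.0
```

```bash
python3 - <<'E'
from h import *
st()
c=cam("wrist");cv2.imwrite("pics/w9.png",c[0])
for b in beige(c):print(b)
print()
for b in beige(cam("top")):print(b[:6])
E
```

```text
t 22.57 p [0.5464 0.3141 0.3024] gap 0.595 gf 0.0 F [ 0.7  0.7 -0.7] q [-0.02  0.5  -0.77  1.54  0.36  1.25  2.56]
[[0.26, -0.966, 0.0], [-0.966, -0.26, -0.0], [0.0, -0.0, -1.0]]
(0.3708, 0.0935, 82.0, 39, 20, [455.0, 15.0], np.int32(583), [16.0, 115.0, 166.0])
(0.6211, 0.3232, 76.9, 109, 50, [200.0, 148.0], np.int32(2205), [19.0, 79.0, 181.0])
(0.5448, 0.3146, -75.0, 123, 49, [258.0, 156.0], np.int32(2382), [20.0, 78.0, 195.0])
(0.3684, 0.3242, 76.4, 124, 53, [384.0, 197.0], np.int32(2266), [20.0, 78.0, 184.0])
(0.6322, 0.4791, 1.6, 114, 106, [159.0, 243.0], np.int32(3223), [16.0, 127.0, 152.0])
(0.8174, 0.5872, 75.5, 116, 77, [26.0, 297.0], np.int32(1480), [16.0, 128.0, 118.0])
(0.806, 0.5664, -85.7, 75, 9, [39.0, 277.0], np.int32(159), [16.0, 128.0, 71.0])
(0.4984, 0.4831, -74.9, 67, 67, [259.0, 277.0], np.int32(1576), [16.0, 75.0, 135.0])
(0.7618, 0.5713, 75.5, 58, 55, [72.0, 282.0], np.int32(575), [16.0, 127.0, 72.0])

(0.8444, 0.6949, 78.3, 264, 174, [84.0, 126.0])
(0.6732, 0.4621, 88.5, 53, 32, [134.0, 161.0])
(0.6224, 0.3232, 77.8, 101, 44, [173.0, 175.0])
(0.6212, 0.8591, 83.4, 141, 35, [21.0, 180.0])
(0.5468, 0.3154, -75.8, 122, 44, [177.0, 196.0])
```

View pics/w9.png

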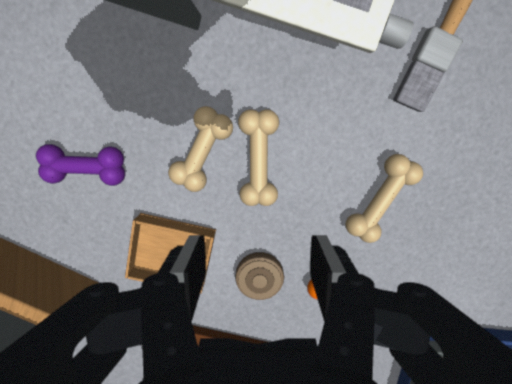

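Three bones are present: (200,148), (258,156) and (384,197). Joint 7 is near its limit, so I make a half turn back, which gives the same grasp, and then descend on the middle bone.

>>> send_rows(jaw=[0.2,0.2,0.2,0.2,0.2,0.2,0.2,0.2,0.2,0.2], dp=[[0,0,0],[0,0,0],[0,0,0],[0,0,0],[0,0,0],[0,0,0],[0,0,0],[0,0,0],[0,0,0],[0,0,0]], delta_rot=[[0,0,7],[0,0,7],[0,0,7],[0,0,7],[0,0,7],[0,0,7],[0,0,7],[0,0,7],[0,0,7],[0,0,7]])

```text
time: 23.5
eef_pos: [0.5462, 0.3144, 0.3026]
ee_rot: [-0.299, 0.954, 0.0, 0.0]
wrist_force: [-0.5, -0.8, 0.7]
finger_gap: 0.599
grasp_force: 0.0
```

>>> send_rows(jaw=[0.2,0.2,0.2,0.2,0.2,0.2,0.2,0.2,0.2,0.2], dp=[[0,0,0],[0,0,0],[0,0,0],[0,0,0],[0,0,0],[0,0,0],[0,0,0],[0,0,0],[0,0,0],[0,0,0]], delta_rot=[[0,0,7],[0,0,7],[0,0,7],[0,0,7],[0,0,7],[0,0,7],[0,0,7],[0,0,7],[0,0,7],[0,0,7]])

```text
time: 24.33
eef_pos: [0.5462, 0.3145, 0.3026]
ee_rot: [0.303, 0.953, 0.0, 0.0]
wrist_force: [-0.5, -0.7, -0.3]
finger_gap: 0.596
grasp_force: 0.0
```

>>> send_rows(jaw=[0.2,0.2,0.2,0.2,0.2,0.2,0.2,0.2,0.2,0.2], dp=[[0,0,0],[0,0,0],[0,0,0],[0,0,0],[0,0,0],[0,0,0],[0,0,0.036],[0,0,0.036],[0,0,0.036],[0,0,0]], delta_rot=[[0,0,7],[0,0,7],[0,0,7],[0,0,7],[0,0,7],[0,0,5],[0,0,0],[0,0,0],[0,0,0],[0,0,0]])

```text
time: 25.17
eef_pos: [0.5418, 0.3116, 0.1869]
ee_rot: [0.608, 0.794, -0.006, -0.002]
wrist_force: [-1.2, -1.3, -1.6]
finger_gap: 0.599
grasp_force: 0.0
```

```bash
python3 - <<'E'
from h import *
st()
for b in beige(cam("wrist")):print(b[:6])
E
```

```text
t 25.17 p [0.5418 0.3116 0.1869] gap 0.599 gf 0.0 F [-1.2 -1.3 -1.6] q [-0.45  0.51 -0.15  1.67  0.09  0.98 -0.37]
[[-0.261, 0.965, -0.011], [0.965, 0.261, -0.007], [-0.004, -0.012, -1.0]]
(0.5059, 0.4529, 14.9, 39, 6, [263.0, 3.0])
(0.6361, 0.4563, 14.9, 129, 66, [419.0, 37.0])
(0.3682, 0.3235, 76.5, 125, 53, [79.0, 111.0])
(0.5453, 0.3141, -74.9, 125, 50, [264.0, 171.0])
(0.6213, 0.3227, 77.0, 108, 52, [346.0, 185.0])
```

>>> send_rows(jaw=[0.2,0.2,0.2,0.2,0.2,0.2,0.2,0.2,0.2,0.2], dp=[[0,0,0.036],[0,0,0.036],[0,0,0.036],[0,0,0.03],[0,0,0.015],[0,0,0.008],[0,0,0],[0,0,0],[0,0,0],[0,0,0]], delta_rot=[[0,0,0],[0,0,0],[0,0,0],[0,0,0],[0,0,0],[0,0,0],[0,0,0],[0,0,0],[0,0,0],[0,0,0]])

```text
time: 26.05
eef_pos: [0.5479, 0.3152, 0.0358]
ee_rot: [0.608, 0.794, 0.002, 0.001]
wrist_force: [-0.4, -0.8, 0.6]
finger_gap: 0.6
grasp_force: 0.0
```

>>> send_rows(jaw=[-1,-1,-1,-1,-1,-1,-1,-1,-1,-1], dp=[[0,0,0.002],[0,0,0],[0,0,0],[0,0,0],[0,0,0],[0,0,0],[0,0,0],[0,0,0],[0,0,0],[0,0,0]], delta_rot=[[0,0,0],[0,0,0],[0,0,0],[0,0,0],[0,0,0],[0,0,0],[0,0,0],[0,0,0],[0,0,0],[0,0,0]])

```text
time: 26.88
eef_pos: [0.5468, 0.3145, 0.032]
ee_rot: [0.608, 0.794, 0.001, 0.0]
wrist_force: [-0.1, -1.1, 5.5]
finger_gap: 0.231
grasp_force: 39.4
```

>>> send_rows(jaw=[-1,-1,-1,-1,-1,-1,-1,-1,-1,-1], dp=[[0,0,-0.02],[0,0,-0.035],[0,0,-0.035],[0,0,-0.035],[0,0,-0.025],[0,0,0],[0,0,0],[0,0,0],[-0.0322,-0.0052,0],[-0.0322,-0.0052,0]], delta_rot=[[0,0,0],[0,0,0],[0,0,0],[0,0,0],[0,0,0],[0,0,5.5],[0,0,5.5],[0,0,5.5],[0,0,0],[0,0,0]])

```text
time: 27.72
eef_pos: [0.5329, 0.2519, 0.1805]
ee_rot: [0.714, 0.7, -0.0, -0.001]
wrist_force: [0.6, -0.9, -1.7]
finger_gap: 0.232
grasp_force: 64.6
```

>>> send_rows(jaw=[-1,-1,-1,-1,-1,-1,-1,-1,-1,-1], dp=[[-0.0322,-0.0052,0],[-0.0322,-0.0052,0],[-0.0322,-0.0052,0],[-0.0322,-0.0052,0],[-0.0322,-0.0052,0],[0,0,0],[0,0,0],[0,0,0],[0,0,0],[0,0,0]], delta_rot=[[0,0,0],[0,0,0],[0,0,0],[0,0,0],[0,0,0],[0,0,0],[0,0,0],[0,0,0],[0,0,0],[0,0,0]])

```text
time: 28.55
eef_pos: [0.5044, 0.0913, 0.1812]
ee_rot: [0.715, 0.699, 0.0, -0.0]
wrist_force: [0.6, 0.7, -1.6]
finger_gap: 0.232
grasp_force: 64.6
```

```bash
python3 - <<'E'
from h import *
st()
c=cam("wrist")
for b in beige(c):print(b[:6])
print("held"); 
for b in beige(c,.165):print(b[:6])
E
```

```text
t 28.55 p [0.5044 0.0913 0.1812] gap 0.232 gf 64.6 F [ 0.6  0.7 -1.6] q [-0.2   0.32 -0.04  1.97  0.02  0.85 -0.27]
[[0.022, 1.0, -0.0], [1.0, -0.022, 0.001], [0.001, -0.0, -1.0]]
(0.5022, 0.0277, 88.7, 237, 108, [257.0, 212.0])
(0.3682, 0.0729, 82.0, 81, 21, [114.0, 200.0])
held
(0.5042, 0.0985, 88.7, 112, 51, [257.0, 212.0])
(0.441, 0.1198, 82.0, 38, 10, [114.0, 200.0])
```

>>> send_rows(jaw=[-1,-1,-1,-1,0.1,0.1,0.1,0.1,0.1,0.1], dp=[[0,0,0.02],[0,0,0.02],[0,0,0.0215],[0,0,0],[0,0,0],[0,0,0],[0,0,0],[0,0,0],[0,0,-0.035],[0,0,-0.035]], delta_rot=[[0,0,0],[0,0,0],[0,0,0],[0,0,0],[0,0,0],[0,0,0],[0,0,0],[0,0,0],[0,0,0],[0,0,0]])

```text
time: 29.43
eef_pos: [0.5025, 0.0895, 0.1892]
ee_rot: [0.716, 0.698, -0.002, -0.001]
wrist_force: [1.1, -0.4, 0.1]
finger_gap: 0.548
grasp_force: 0.0
```

>>> send_rows(jaw=[0.2,0.2,0.2,0.2,0.2,0.2,0.2,0.2,0.2,0.2], dp=[[0,0,-0.025],[0.0293,0.014,0],[0.0293,0.014,0],[0.0293,0.014,0],[0.0293,0.014,0],[0.0293,0.014,0],[0.0293,0.014,0],[0.0293,0.014,0],[0.0293,0.014,0],[0,0,0]], delta_rot=[[0,0,0],[0,0,0],[0,0,0],[0,0,0],[0,0,0],[0,0,0],[0,0,0],[0,0,0],[0,0,5.7],[0,0,5.8]])

```text
time: 30.27
eef_pos: [0.6222, 0.3295, 0.2148]
ee_rot: [0.781, 0.624, 0.002, -0.002]
wrist_force: [-1.4, 0.8, -0.3]
finger_gap: 0.598
grasp_force: 0.0
```

```bash
python3 - <<'E'
from h import *
st()
for b in beige(cam("wrist")):print(b[:6])
print()
t=cam("top")
for z in(.016,.101):
  for b in beige(t,z):print(b[:6])
E
```

```text
t 30.27 p [0.6222 0.3295 0.2148] gap 0.598 gf 0.0 F [-1.4  0.8 -0.3] q [-0.49  0.6  -0.04  1.45  0.02  1.09 -0.76]
[[0.221, 0.975, 0.001], [0.975, -0.221, 0.006], [0.006, -0.0, -1.0]]
(0.6304, 0.4676, 0.8, 115, 72, [230.0, 34.0])
(0.498, 0.4825, -66.4, 69, 68, [89.0, 43.0])
(0.6208, 0.3225, 76.9, 109, 50, [258.0, 176.0])
(0.3681, 0.3231, 76.1, 127, 58, [30.0, 226.0])

(0.8313, 0.58, -13.8, 153, 29, [100.0, 118.0])
(0.772, 0.7328, 75.9, 219, 21, [56.0, 134.0])
(0.6229, 0.3239, 77.2, 107, 44, [173.0, 175.0])
(0.623, 0.8589, 83.4, 141, 38, [21.0, 180.0])
(0.5073, 0.0943, 88.6, 124, 45, [240.0, 206.0])
(0.8091, 0.5452, -13.8, 144, 27, [100.0, 118.0])
(0.7535, 0.6887, 75.9, 206, 20, [56.0, 134.0])
(0.6135, 0.3047, 77.2, 100, 41, [173.0, 175.0])
(0.6135, 0.8071, 83.4, 133, 36, [21.0, 180.0])
(0.5049, 0.0891, 88.6, 117, 42, [240.0, 206.0])
```

>>> send_rows(jaw=[0.2,0.2,0.2,0.2,0.2,0.2,0.2,0.2,0.2,0.2], dp=[[-0.004,0,0.036],[0,0,0.036],[0,0,0.036],[0,0,0.036],[0,0,0.022],[0,0,0.013],[0,0,0],[0,0,0],[0,0,0],[0,0,0]], delta_rot=[[0,0,0],[0,0,0],[0,0,0],[0,0,0],[0,0,0],[0,0,0],[0,0,0],[0,0,0],[0,0,0],[0,0,0]])

```text
time: 31.2
eef_pos: [0.623, 0.3182, 0.0387]
ee_rot: [0.782, 0.623, 0.002, 0.0]
wrist_force: [0.3, -0.3, 0.8]
finger_gap: 0.601
grasp_force: 0.0
```

>>> send_rows(jaw=[-1,-1,-1,-1,-1,-1,-1,-1,-1,-1], dp=[[0,0,0.002],[0,0,0],[0,0,0],[0,0,0],[0,0,0],[0,0,0],[0,0,0],[0,0,0],[0,0,0],[0,0,0]], delta_rot=[[0,0,0],[0,0,0],[0,0,0],[0,0,0],[0,0,0],[0,0,0],[0,0,0],[0,0,0],[0,0,0],[0,0,0]])

```text
time: 32.03
eef_pos: [0.6218, 0.3179, 0.035]
ee_rot: [0.782, 0.623, 0.001, 0.0]
wrist_force: [-1.1, -0.9, 5.2]
finger_gap: 0.234
grasp_force: 59.6
```

>>> send_rows(jaw=[-1,-1,-1,-1,-1,-1,-1,-1,-1,-1], dp=[[0,0,-0.02],[0,0,-0.035],[0,0,-0.035],[0,0,-0.035],[0,0,-0.025],[0,0,0],[0,0,0],[0,-0.0195,0],[0,-0.0195,0],[-0.0327,0,0]], delta_rot=[[0,0,0],[0,0,0],[0,0,0],[0,0,0],[0,0,0],[0,0,-5.7],[0,0,-5.8],[0,0,0],[0,0,0],[0,0,0]])

```text
time: 32.87
eef_pos: [0.5751, 0.2954, 0.1833]
ee_rot: [0.711, 0.703, 0.001, -0.004]
wrist_force: [-0.8, 2.7, -1.2]
finger_gap: 0.229
grasp_force: 59.0
```

>>> send_rows(jaw=[-1,-1,-1,-1,-1,-1,-1,-1,-1,-1], dp=[[-0.0327,0,0],[-0.0327,0,0],[-0.0327,0,0],[-0.0327,0,0],[-0.0327,0,0],[-0.0327,0,0],[0,0,0],[0,0,0],[0,0,0],[0,0,0]], delta_rot=[[0,0,0],[0,0,0],[0,0,0],[0,0,0],[0,0,0],[0,0,0],[0,0,0],[0,0,0],[0,0,0],[0,0,0]])

```text
time: 33.7
eef_pos: [0.5764, 0.0914, 0.1838]
ee_rot: [0.715, 0.699, 0.0, -0.0]
wrist_force: [0.3, 0.2, -0.8]
finger_gap: 0.23
grasp_force: 59.0
```

>>> send_rows(jaw=[-1,-1,-1,-1,0,0,0,0,0,0], dp=[[0,0,0.02],[0,0,0.02],[0,0,0.0215],[0,0,0],[0,0,0],[0,0,0],[0,0,0],[0,0,0],[0,0,-0.035],[0,0,-0.035]], delta_rot=[[0,0,0],[0,0,0],[0,0,0],[0,0,0],[0,0,0],[0,0,0],[0,0,0],[0,0,0],[0,0,0],[0,0,0]])

```text
time: 34.53
eef_pos: [0.5746, 0.0893, 0.1913]
ee_rot: [0.716, 0.698, -0.002, -0.002]
wrist_force: [1.1, 0.0, 0.2]
finger_gap: 0.503
grasp_force: 0.0
```

>>> send_rows(jaw=[0.2,0.2,0.2,0.2,0.2,0.2,0.2,0.2,0.2,0.2], dp=[[0,0,-0.025],[0.0253,-0.0238,0],[0.0253,-0.0238,0],[0.0253,-0.0238,0],[0.0253,-0.0238,0],[0.0253,-0.0238,0],[0.0253,-0.0238,0],[0.0253,-0.0238,0],[0.0253,-0.0238,0],[0.0253,-0.0238,0]], delta_rot=[[0,0,0],[0,0,0],[0,0,0],[0,0,0],[0,0,0],[0,0,0],[0,0,0],[0,0,0],[0,0,0],[0,0,0]])

```text
time: 35.37
eef_pos: [0.3669, 0.3236, 0.2182]
ee_rot: [0.716, 0.698, 0.001, 0.0]
wrist_force: [0.2, 1.0, 0.3]
finger_gap: 0.598
grasp_force: 0.0
```

>>> send_rows(jaw=[0.2,0.2,0.2,0.2,0.2,0.2,0.2,0.2,0.2,0.2], dp=[[0,0,0],[0,0,0],[0,0,0],[0,0,0],[0,0,0],[0,0,0],[0,0,0],[0,0,0],[0,0,0],[0,0,0]], delta_rot=[[0,0,6],[0,0,6],[0,0,0],[0,0,0],[0,0,0],[0,0,0],[0,0,0],[0,0,0],[0,0,0],[0,0,0]])

```text
time: 36.2
eef_pos: [0.3681, 0.3223, 0.2174]
ee_rot: [0.785, 0.62, -0.0, -0.0]
wrist_force: [0.3, 0.7, -0.1]
finger_gap: 0.599
grasp_force: 0.0
```

```bash
python3 - <<'E'
from h import *
st()
for b in beige(cam("wrist")):print(b[:6])
print()
t=cam("top")
for b in beige(t,.101):print(b[:6])
E
```

```text
t 36.2 p [0.3681 0.3223 0.2174] gap 0.599 gf 0.0 F [ 0.3  0.7 -0.1] q [-0.61  0.24 -0.18  1.99  0.05  0.92 -1.06]
[[0.232, 0.973, -0.0], [0.973, -0.232, 0.0], [-0.0, -0.0, -1.0]]
(0.4917, 0.4521, -13.4, 38, 6, [358.0, 3.0])
(0.369, 0.3237, 76.6, 123, 50, [258.0, 166.0])
(0.585, 0.122, -1.6, 74, 3, [479.0, 293.0])
(0.6142, 0.0529, 89.3, 41, 14, [506.0, 335.0])

(0.8214, 0.6531, 78.3, 247, 163, [84.0, 126.0])
(0.623, 0.4492, 0.0, 105, 85, [129.0, 173.0])
(0.6135, 0.8071, 83.4, 133, 36, [21.0, 180.0])
(0.578, 0.0956, 88.7, 101, 46, [238.0, 184.0])
(0.505, 0.0906, 88.6, 120, 42, [240.0, 206.0])
(0.4978, 0.4527, 88.6, 59, 55, [128.0, 211.0])
(0.3685, 0.2951, 86.1, 91, 39, [180.0, 249.0])
```

Both bones lie on the flap and the third is right under the tool.

>>> send_rows(jaw=[0.2,0.2,0.2,0.2,0.2,0.2,0.2,0.2,0.2,0.2], dp=[[0,0,0.036],[0,0,0.036],[0,0,0.036],[0,0,0.036],[0,0,0.026],[0,0,0.013],[0,0,0],[0,0,0],[0,0,0],[0,0,0]], delta_rot=[[0,0,0],[0,0,0],[0,0,0],[0,0,0],[0,0,0],[0,0,0],[0,0,0],[0,0,0],[0,0,0],[0,0,0]])

```text
time: 37.13
eef_pos: [0.369, 0.3234, 0.0358]
ee_rot: [0.785, 0.62, 0.001, -0.0]
wrist_force: [-1.0, 0.5, -0.1]
finger_gap: 0.6
grasp_force: 0.0
```

>>> send_rows(jaw=[-1,-1,-1,-1,-1,-1,-1,-1,-1,-1], dp=[[0,0,0.001],[0,0,0],[0,0,0],[0,0,0],[0,0,0],[0,0,0],[0,0,0],[0,0,0],[0,0,0],[0,0,0]], delta_rot=[[0,0,0],[0,0,0],[0,0,0],[0,0,0],[0,0,0],[0,0,0],[0,0,0],[0,0,0],[0,0,0],[0,0,0]])

```text
time: 37.97
eef_pos: [0.3685, 0.3229, 0.0344]
ee_rot: [0.785, 0.62, 0.001, 0.0]
wrist_force: [-0.9, -1.0, 5.9]
finger_gap: 0.232
grasp_force: 58.7
```

>>> send_rows(jaw=[-1,-1,-1,-1,-1,-1,-1,-1,-1,-1], dp=[[0,0,-0.03],[0,0,-0.035],[0,0,-0.035],[0,0,-0.035],[0,0,-0.035],[0,0,0],[0,0,0],[-0.0316,0.0155,0],[-0.0316,0.0155,0],[-0.0316,0.0155,0]], delta_rot=[[0,0,0],[0,0,0],[0,0,0],[0,0,0],[0,0,0],[0,0,-6],[0,0,-6],[0,0,0],[0,0,0],[0,0,0]])

```text
time: 38.8
eef_pos: [0.4122, 0.2258, 0.2038]
ee_rot: [0.715, 0.699, 0.0, 0.0]
wrist_force: [1.2, 0.6, -1.1]
finger_gap: 0.231
grasp_force: 59.2
```

>>> send_rows(jaw=[-1,-1,-1,-1,-1,-1,-1,-1,-1,-1], dp=[[-0.0316,0.0155,0],[-0.0316,0.0155,0],[-0.0316,0.0155,0],[-0.0316,0.0155,0],[-0.0316,0.0155,0],[-0.0316,0.0155,0],[-0.0316,0.0155,0],[-0.0316,0.0155,0],[-0.0316,0.0155,0],[0,0,0]], delta_rot=[[0,0,0],[0,0,0],[0,0,0],[0,0,0],[0,0,0],[0,0,0],[0,0,0],[0,0,0],[0,0,0],[0,0,0]])

```text
time: 39.63
eef_pos: [0.5467, -0.0701, 0.204]
ee_rot: [0.719, 0.695, -0.001, 0.003]
wrist_force: [0.1, 0.2, -1.3]
finger_gap: 0.227
grasp_force: 59.2
```

```bash
python3 - <<'E'
from h import *
s,_=st()
c=cam("wrist")
for b in beige(c,s["eef_pos"][2]-.018):print(b[:6])
E
```

```text
t 39.63 p [ 0.5467 -0.0701  0.204 ] gap 0.227 gf 59.2 F [ 0.1  0.2 -1.3] q [ 0.05  0.35  0.03  1.87 -0.01  0.92  0.05]
[[0.034, 0.999, 0.003], [0.999, -0.034, -0.005], [-0.005, 0.003, -1.0]]
(0.4689, 0.0276, 83.3, 25, 10, [49.0, 34.0])
(0.5204, 0.0282, -1.9, 31, 20, [181.0, 29.0])
(0.5649, 0.0314, -1.9, 31, 11, [295.0, 14.0])
(0.5511, -0.0626, -86.0, 115, 51, [257.0, 211.0])
```

>>> send_rows(jaw=[-1,-1,-1,-1,-1,0,0,0,0,0], dp=[[0,0,0.03],[0,0,0.03],[0,0,0.0225],[0,0,0],[0,0,0],[0,0,0],[0,0,0],[0,0,0],[0,0,0],[0,0,-0.035]], delta_rot=[[0,0,0],[0,0,0],[0,0,0],[0,0,0],[0,0,0],[0,0,0],[0,0,0],[0,0,0],[0,0,0],[0,0,0]])

```text
time: 40.52
eef_pos: [0.5401, -0.0606, 0.1508]
ee_rot: [0.716, 0.699, -0.004, -0.004]
wrist_force: [0.4, -0.4, -0.1]
finger_gap: 0.501
grasp_force: 0.0
```

>>> send_rows(jaw=[0,0,0,0,0,0,0,0,0,0], dp=[[0,0,-0.036],[0,0,-0.036],[0,0,-0.036],[0,0,-0.036],[0,0,-0.036],[0.03,-0.02,0],[0.03,-0.02,0],[0.03,-0.02,0],[0.03,-0.02,0],[0.03,-0.02,0]], delta_rot=[[0,0,0],[0,0,0],[0,0,0],[0,0,0],[0,0,0],[0,0,0],[0,0,0],[0,0,0],[0,0,0],[0,0,0]])

```text
time: 41.35
eef_pos: [0.4472, 0.0924, 0.3364]
ee_rot: [0.716, 0.698, 0.0, 0.0]
wrist_force: [0.6, -0.5, -1.1]
finger_gap: 0.5
grasp_force: 0.0
```

>>> send_rows(jaw=[0,0,0,0,0,0,0,0,0,0], dp=[[0.036,-0.01,0],[0.036,-0.01,0],[0.036,-0.01,0],[0.036,-0.01,0],[0.036,-0.01,0],[0.036,-0.01,0],[0.036,-0.01,0],[0,0,0],[0,0,0],[0,0,0]], delta_rot=[[0,0,0],[0,0,0],[0,0,0],[0,0,0],[0,0,0],[0,0,0],[0,0,0],[0,0,0],[0,0,0],[0,0,0]])

```text
time: 42.18
eef_pos: [0.3846, 0.3444, 0.3359]
ee_rot: [0.716, 0.699, -0.0, 0.0]
wrist_force: [-1.0, -0.7, 0.1]
finger_gap: 0.497
grasp_force: 0.0
```

```bash
python3 - <<'E'
from h import *
st()
t=cam("top")
for b in beige(t,.101):print(b[:6])
a=cv2.resize(t[0][60:270,60:450],(800,430));s=cam("scene")[0][100:384,60:380]
cv2.imwrite("pics/f1.png",a);cv2.imwrite("pics/f2.png",cv2.resize(s,(676,600)))
E
```

```text
t 42.18 p [0.3846 0.3444 0.3359] gap 0.497 gf 0.0 F [-1.  -0.7  0.1] q [-0.48  0.17 -0.34  1.79  0.06  1.19 -0.86]
[[0.024, 1.0, 0.0], [1.0, -0.024, -0.001], [-0.001, 0.0, -1.0]]
(0.8195, 0.6535, 79.3, 250, 163, [84.0, 126.0])
(0.623, 0.4492, 0.0, 105, 85, [129.0, 173.0])
(0.6119, 0.8073, 83.4, 133, 33, [21.0, 180.0])
(0.578, 0.0956, 88.7, 101, 46, [238.0, 184.0])
(0.5449, -0.0593, 88.5, 120, 45, [286.0, 193.0])
(0.5065, 0.0891, 88.6, 117, 45, [240.0, 206.0])
(0.4978, 0.4527, 88.6, 59, 55, [128.0, 212.0])
```

View pics/f1.png

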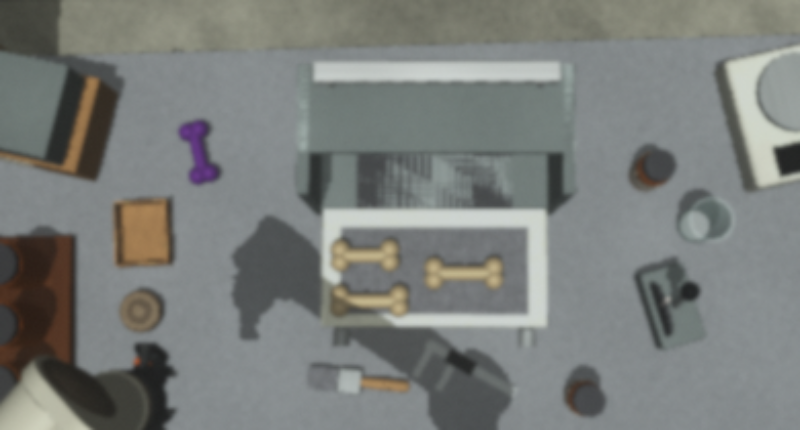

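View pics/f2.png

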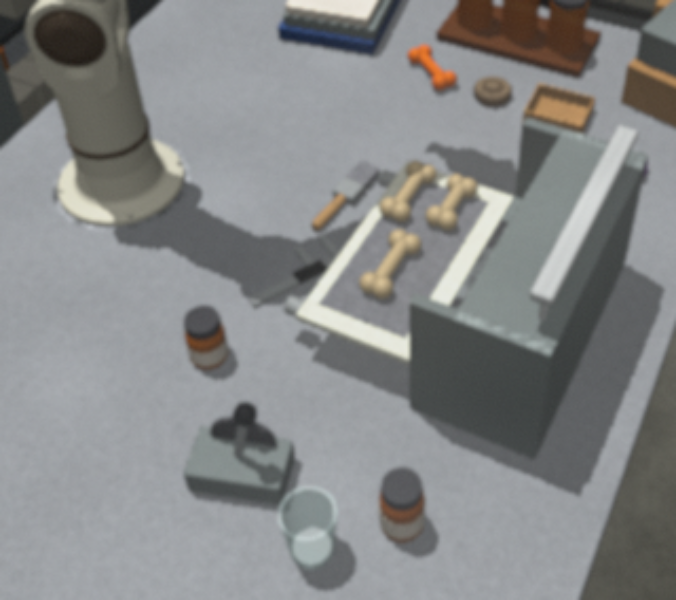

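All three bones lie on the level flap, in the top crop at (365,254), (370,300) and (464,272), the jars and cup stand, and nothing else has moved. I check the lever once more with the top camera, then hand in.

```bash
python3 - <<'E'
from h import *
t=cam("top");g=cv2.cvtColor(t[0],cv2.COLOR_BGR2GRAY)[190:215,385:410]
m=(g<50).astype(np.uint8);n,l,s,ce=cv2.connectedComponentsWithStats(m);i=1+s[1:,4].argmax();uv=ce[i]+[385,190]
p=px2w(t,*uv,.1466)[:2]-np.array([.483,-.4]);a=p@[.967,.254];ang=45+np.degrees(np.arcsin(a/.1))
print(uv,s[i],a,p@[-.254,.967],ang)
if 55.5<ang<64.5: print(ctrl.close_job())
E
```

```text
[395.44444444 202.13333333] [ 7  9  8  7 45] 0.021919628506103787 -0.0034428875282985372 57.66183134626966
the job is handed in; nothing more can be done
None
```

The job is handed in: both supports are out, the flap is level on them, all three bones present lie on it, and the lever stands at about 58–61° by my measurements; the final verdict was not shown.

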